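# Close the filter bay of the bench air cleaner

### The arm

A 6-joint arm with a two-finger parallel gripper is mounted at the origin on the work surface. World frame = base frame: x ahead of the robot, y to its left, z up, the work surface at z = 0. Lengths are in mm, angles in rad, forces in N, time in s.
With the tool pointing down it reaches from about 275 to 750 mm from the base axis. Payload 10.2 kg.
Tool frame: the origin (TCP) lies between the finger pads; the fingertips stand 11 mm ahead of it and the grasp point (between the pads) lies 8 mm behind it; z points along the fingers, y is the line along which they close (so a half turn about z gives the same grasp; the last joint's range is limited). The gripper opens to 85 mm and grips with 20 to 120 N. Pads are 22 mm wide; open, the fingers measure 114 mm over their backs; the gripper's body (76 mm by 85 mm) begins 54 mm behind the grasp point. The pads swing forward as they close: fully open they stand 13 mm farther back than shut.
Start: joints at [0.926, 0.313, 1.498, -0, 1.331, -0.223], TCP at [214.95, 478.986, 242.294] pointing down, gripper open.
Joint ranges: [-2.94, 2.94], [-0.97, 2.17], [0.19, 2.56], [-1.23, 4.37], [0.02, 3.11], [-2.88, 2.88]. Speed limits (rad/s): [2.39, 2.39, 3.01, 3.14, 3.14, 3.14].

### API

Orientations are given as a unit quaternion [w, x, y, z].
In Python, from rig import sense, eyes, finish_job gives the robot as it stands.
- The arm moves only by the shell command python3 -m jog 'ROWS' [FORCE]. ROWS is JSON, a list of rows, each a list of 7 numbers: the shift along the tool's x, y, z in m, then the turn, a rotation vector about the tool's x, y, z in rad, then the finger opening in m, from 0 to 0.0854. In form: [[dx, dy, dz, rx, ry, rz, gripper], ...]. A call has 1 to 5 rows; each row shifts and turns the commanded pose from where the row before left it, along the tool's axes as they then stand; what a row does not reach is not made up. A row lasts 1/10 s, in which the tool goes at most 50 mm and 8.59 degrees, less where a joint would pass 70% of its speed; a pose out of reach is approached as far as the arm can. A call is refused whole if a number of a shift passes 0.05 or a number of a turn 0.15, either way. A call with a gripper value outside its range is refused whole. The fingers move at their own pace and stop on an object; FORCE is the grip in N (left out, the last holds). Time passes only in rows, so rows that do not move let the fingers close. It gives the time, the measured TCP pose, the force, the opening and the grip force at its end, in the units of the state.
- sense(): the state, without advancing time (a new reading comes with each control period).
- eyes.capture(name): name is "scene" or "top"; returns the picture (420x560x3 uint8, red, green, blue); there is no depth.
- eyes.calibration(name): a dict with "fx", "fy", "cx", "cy" (pixels), "cam_to_world" (4x4, takes a point from camera to world coordinates). Camera axes: x right, y down, z forward; pixel columns grow to the right and rows downward; lengths in mm; the calibration is good to about 2 mm. A picture is of the moment at which its call begins. calibration takes no time and is no camera call.
- finish_job(): hands the job in; it is judged then, once.
The state is a dict: "time_s": time; "joints": joint angles; "dq": joint speeds; "tau": joint torques, N m; "eef_pos": TCP position; "ee_rot": TCP orientation; "force": force on the tool from outside, world axes, zero at the start; "wrist_torque": the same for the moment, N m; "grip_width": opening from 0.0 (shut) to 1.0 (fully open); "grip_force": force on a finger pad.
Only numpy, scipy, OpenCV 4.12 (cv2) and the standard library are available. Lean on these libraries where they do the work, as an engineer would, in place of code of your own. Each camera call takes 0.05 s, during which the arm holds its last target. There are 200 camera calls.

### The job

The filter in the air cleaner on the workbench has been changed and its cover is still lying on the table. Set the cover into the opening in the top of the cleaner until it sits flat, then push its sprung stud in until you feel it touch bottom and turn it a quarter turn clockwise until it locks. Be gentle: do not lean on it, turn it by force or drop it, and leave the bottles, jars and other things where they are.

Things in the scene. Friction and masses are not known exactly. Their poses are not given: they have to be found in the camera images.
- cleaner: Bench air cleaner, a grey box 260 (x) x 240 (y) x 150 mm fixed to the table, control panel on its -x face, round outlet on its +x face. Origin: centre of its underside. In its top is a rectangular opening 115 (x) x 85 (y) mm over the filter bay. More than 18 N between it and the cover or stud breaks it.
- bay (a point): Centre of the opening, level with the cleaner's top; x: along its long side, z: up. 5 to 15 mm below, on the axis, begins a steel receptacle 48 x 40 mm with a slot 36 (x) x 13 (y) mm for the stud's cross-bar. The receptacle's height was set by hand at fitting, differs by up to 10 mm and is not measured.
- cover: The loose cover, 0.25 to 0.37 kg with its stud: grey flange 134 (x) x 104 (y) x 4 mm, below it a skirt 112 x 82 mm outside, 26 mm deep, that enters the opening with 1.5 mm to spare all round; its lowest 10 mm lean in by 2 mm as a lead-in. Origin: centre of the skirt's foot. It stands on its skirt on the table. It fits either way round (half a turn).
- flange (a point): Centre of the underside of the cover's flange, axes as the cover's. It lies on bay when the cover is home.
- wing (a point): Centre of the black wing head of the stud, over the middle of the cover, 43 mm above flange while the stud is out: 36 (x) x 9 (y) x 26 (z) mm, gripped across its 9 mm; the cover can be carried by it. Its foot is 26 mm above the flange's top. A spring pushes the captive stud out: 3 N at first, 0.2 N more per mm pushed in.
- bar (a point): Centre of the steel cross-bar, 30 (x) x 8 x 5 mm, at the stud's lower end, parallel to the wing. Stud out: it stands in the receptacle's slot and cannot turn. The receptacle's padded floor stops it (20 N per mm) after 5.5 to 15.5 mm of push (not known beforehand); only within 1.5 mm of the floor is it free to turn. After the quarter turn it springs up 4 mm from the floor into a notch.
- stud_turn (a joint): Turn of the stud in the cover, rad: 0 unlocked (wing along the cover's x), grows clockwise seen from above; the notch begins at about 1.35, stop at 1.6. Its friction (0.04 N m) keeps it in place while carried.
- dropper_a: Bystander: an amber dropper bottle, 34 mm across, 112 mm tall. Origin: centre of its underside.
- dropper_b: Bystander: a smaller amber dropper bottle, 29 mm across, 101 mm tall. Origin: centre of its underside.
- candle: Bystander: a candle in an open amber glass, 72 mm across, 75 mm tall. Origin: centre of its underside.
- tin: Bystander: a round aluminium balm tin, 57 mm across, 28 mm tall, standing on the front of the air cleaner's top. Origin: centre of its underside.
- cream_jar: Bystander: a cream jar, 56 mm across, 50 mm tall. Origin: centre of its underside.
- brush: Bystander: a brush lying flat. Origin: centre of its underside.
- stopper_jar: Bystander: a green glass jar with a cork, 56 mm across, 88 mm tall. Origin: centre of its underside.
There are look-alikes about, which are no part of the job. There is more than one size of the cover; the one meant has the size given above.

How it is judged:
By the outcome, as a careful person would: the job done as asked, in the order asked, and still so for the second after the job is handed in, with the robot touching nothing.
It also fails if it takes over 45 s, if anything falls off the work surface, if the arm or the gripper's body presses on something with over 40 N, if the wrist force passes 120 N, or if a joint passes its speed limit or range.

## Working session

There is one attempt and no reset: what is moved stays moved. The work goes in short steps, Python scripts to look and compute and a shell command to move; the robot and the scene stay as the last step left them, time stands still between calls to the robot, and variables do not carry over. Pictures are saved under pics/ and viewed, at most 10 in all, crops included, and the job is handed in when it is done.

```bash
mkdir -p pics; ls; python3 - <<'E'
from rig import sense, eyes
import cv2, numpy as np
for n in ("scene","top"):
    im=eyes.capture(n); cv2.imwrite(f"pics/{n}0.png",im[...,::-1])
    c=eyes.calibration(n); print(n,c["fx"],c["fy"],c["cx"],c["cy"]); print(np.round(c["cam_to_world"],3))
print(sense())
E
```

```text
pics
scene 425.2551448949534 425.2551448949534 279.2464295279703 214.2826648187019
[[ 2.490000e-01  6.700000e-01 -6.990000e-01  1.215545e+03]
 [ 9.680000e-01 -1.620000e-01  1.900000e-01 -2.028110e+02]
 [ 1.500000e-02 -7.240000e-01 -6.890000e-01  8.227690e+02]
 [ 0.000000e+00  0.000000e+00  0.000000e+00  1.000000e+00]]
top 472.5051347809858 472.5051347809858 287.96051627916955 204.37658286112764
[[-7.000000e-03 -9.800000e-01  1.970000e-01  2.904300e+02]
 [-1.000000e+00  7.000000e-03 -1.000000e-03  2.000500e+01]
 [-1.000000e-03 -1.970000e-01 -9.800000e-01  1.229651e+03]
 [ 0.000000e+00  0.000000e+00  0.000000e+00  1.000000e+00]]
{'time_s': 0.1, 'joints': array([ 9.25603236e-01,  3.13386053e-01,  1.49834731e+00, -8.45395373e-06,
        1.33099387e+00, -2.23404551e-01]), 'dq': array([ 7.37763912e-04, -1.36679288e-03, -1.72061413e-05,  5.34474519e-04,
        1.81335914e-04, -1.74445206e-04]), 'tau': array([ 2.07012927e-03, -4.12893605e+01, -2.60140371e+01, -1.58265489e-04,
        2.99621192e-03,  1.77386664e-05]), 'eef_pos': array([214.81594437, 478.8078809 , 241.80158027]), 'ee_rot': array([-2.34976933e-04,  2.09333422e-01,  9.77844158e-01, -5.16353567e-04]), 'force': array([-0.08140606,  0.38592403, -0.84771357]), 'wrist_torque': array([-0.01247954, -0.00486292,  0.01105518]), 'grip_force': 0.0, 'grip_width': 0.99880141556368}
```

View pics/scene0.png

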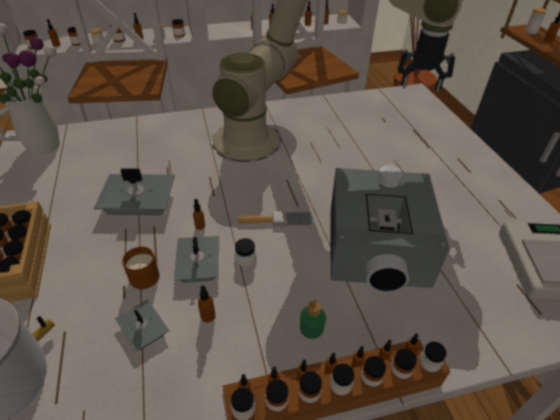

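View pics/top0.png

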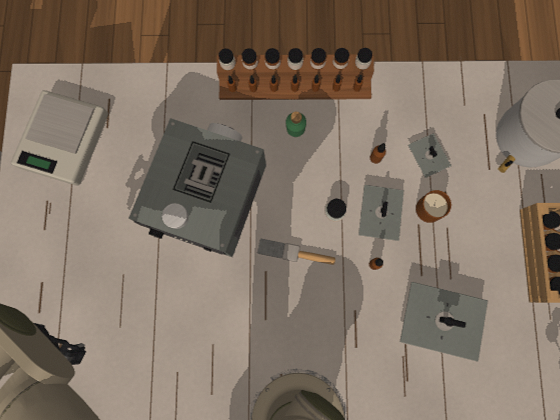

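The scene shows three covers: big at top-view pixel (445,320), medium at (382,210) and small at (430,153). The medium one, about 40x53 px, matches 104x134 mm. The cleaner opening is at about (202,172), and the tin stands at (175,215). Next I'll look at crops.

```bash
python3 - <<'E'
import cv2, numpy as np
t=cv2.imread("pics/top0.png"); s=cv2.imread("pics/scene0.png")
def crop(im,x,y,w,h,k): 
    r=cv2.resize(im[y:y+h,x:x+w],None,fx=k,fy=k,interpolation=cv2.INTER_CUBIC); return cv2.convertScaleAbs(r,alpha=1.6)
a=np.hstack([crop(t,345,170,75,75,5),crop(t,125,115,150,150,2.5)])
b=np.hstack([crop(s,165,225,75,75,5),crop(s,320,155,150,150,2.5)])
cv2.imwrite("pics/crops.png",cv2.resize(np.vstack([a,b]),(600,600)))
E
```

```text
(no output)
```

View pics/crops.png

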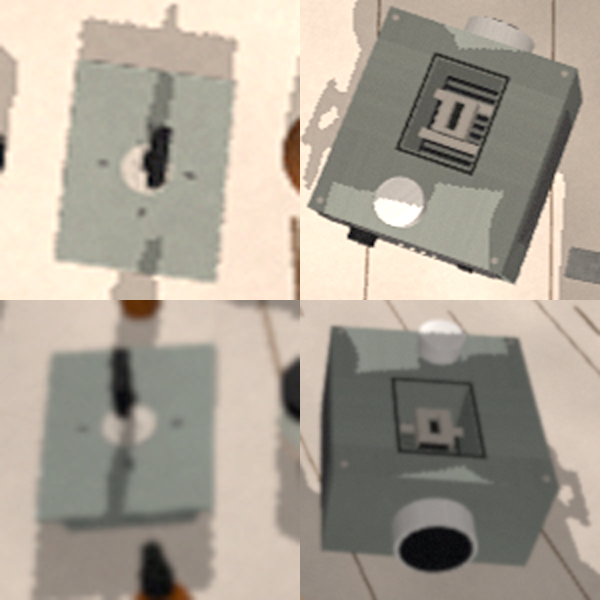

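```bash
cat > h.py <<'E'
import cv2, numpy as np
from rig import eyes
C={n:eyes.calibration(n) for n in ("scene","top")}
def ray(n,p):
    c=C[n];M=np.array(c["cam_to_world"]);d=M[:3,:3]@[(p[0]-c["cx"])/c["fx"],(p[1]-c["cy"])/c["fy"],1]
    return M[:3,3],d/np.linalg.norm(d)
def plane(n,p,z):
    o,d=ray(n,p);return o+d*(z-o[2])/d[2]
def tri(p,q):
    A=np.zeros((3,3));b=np.zeros(3)
    R=[ray("top",p),ray("scene",q)]
    for o,d in R: P=np.eye(3)-np.outer(d,d);A+=P;b+=P@o
    x=np.linalg.solve(A,b);return x,max(np.linalg.norm((np.eye(3)-np.outer(d,d))@(x-o)) for o,d in R)
def quad(mask):
    """largest blob -> 4 corners by robust line fits on the min-area box's sides"""
    cs=cv2.findContours(mask,cv2.RETR_EXTERNAL,cv2.CHAIN_APPROX_NONE)[0]
    c=max(cs,key=cv2.contourArea);h=cv2.convexHull(c)
    for e in np.linspace(1,15,60):
        a=cv2.approxPolyDP(h,e,True)[:,0].astype(float)
        if len(a)==4:break
    pts=c[:,0].astype(float);L=[]
    for i in range(4):
        p,q=a[i],a[(i+1)%4];u=(q-p)/np.linalg.norm(q-p);s=(pts-p)@u;t=(pts-p)@[-u[1],u[0]]
        k=(abs(t)<3)&(s>4)&(s<np.linalg.norm(q-p)-4)
        vx,vy,x,y=cv2.fitLine(pts[k].astype(np.float32),cv2.DIST_HUBER,0,.01,.01).ravel();L.append(np.cross([x,y,1],[x+vx,y+vy,1]))
    X=[np.cross(L[i-1],L[i]) for i in range(4)]
    return np.array([x[:2]/x[2] for x in X])
E
python3 - <<'E'
from h import *
t=cv2.imread("pics/top0.png").astype(int); s=cv2.imread("pics/scene0.png").astype(int)
def green(im,x,y,w,h):
    m=np.zeros(im.shape[:2],np.uint8);r=im[y:y+h,x:x+w]
    m[y:y+h,x:x+w]=((r[...,1]-r[...,2])>1)*255
    return cv2.morphologyEx(m,cv2.MORPH_OPEN,np.ones((3,3)))
def dark(im,x,y,w,h,T):
    m=np.zeros(im.shape[:2],np.uint8);r=im[y:y+h,x:x+w].sum(2)
    m[y:y+h,x:x+w]=(r<T)*255;return m
def order(W): # consistent by angle about centre in world
    c=W.mean(0);return np.argsort(np.arctan2(W[:,1]-c[1],W[:,0]-c[0]))
def report(qt,qs,z,nm):
    wt=np.array([plane("top",p,z) for p in qt]);ws=np.array([plane("scene",p,z) for p in qs])
    qt=qt[order(wt)];qs=qs[order(ws)];wt=wt[order(wt)];ws=ws[order(ws)]
    print(nm,"px top",qt.round(1).tolist(),"scene",qs.round(1).tolist())
    for lab,W in(("top",wt),("scene",ws)):
        print(lab,W.mean(0).round(1),[round(float(np.linalg.norm(W[i]-W[i-1])),1) for i in range(4)],
          [round(float(np.degrees(np.arctan2(*(W[i]-W[i-1])[1::-1]))),1) for i in range(4)])
    T=[tri(a,b) for a,b in zip(qt,qs)];P=np.array([a for a,_ in T])
    print("tri",P.mean(0).round(1),P[:,2].round(1),[round(float(e),1) for _,e in T])
for nm,b in(("t",(t[209,360:404])),): print(b[::4].tolist())
report(quad(green(t,350,175,60,70)),quad(green(s,170,230,56,56)),30,"cover")
print(s[214,362:372].tolist(),t[166,176:190].tolist())
for T in(100,):
    qt=quad(dark(t,165,135,72,75,T));qs=quad(dark(s,360,188,60,52,T))
    report(qt,qs,150,"bay")
# wing
for z0,im,n,b in((0,t,"top",(368,190,30,35)),(0,s,"scene",(183,230,25,32))):
    m=dark(im,*b,110);c=max(cv2.findContours(m,0,1)[0],key=cv2.contourArea);print(n,cv2.minAreaRect(c),cv2.boundingRect(c))
E
```

```text
[[138, 150, 166], [98, 105, 106], [98, 107, 107], [98, 107, 108], [114, 125, 133], [87, 95, 102], [18, 20, 19], [98, 107, 107], [96, 105, 105], [97, 105, 106], [96, 106, 104]]Traceback (most recent call last):
  File "<stdin>", line 22, in <module>
  File "h.py", line 17, in quad
    c=max(cs,key=cv2.contourArea);h=cv2.convexHull(c)
ValueError: max() iterable argument is empty
```

```bash
cat > m.py <<'E'
from h import *
t=cv2.imread("pics/top0.png").astype(int); s=cv2.imread("pics/scene0.png").astype(int)
def grey(im,x,y,w,h,T=.5):
    m=np.zeros(im.shape[:2],np.uint8);r=cv2.GaussianBlur(im.astype(np.float32),(3,3),0)[y:y+h,x:x+w]
    m[y:y+h,x:x+w]=(r[...,2]/(r[...,0]+1)<1.14)*255
    return cv2.morphologyEx(m,cv2.MORPH_OPEN,np.ones((3,3)))
def dark(im,x,y,w,h,T):
    m=np.zeros(im.shape[:2],np.uint8);r=im[y:y+h,x:x+w].sum(2)
    m[y:y+h,x:x+w]=(r<T)*255;return m
def order(W):
    c=W.mean(0);return np.argsort(np.arctan2(W[:,1]-c[1],W[:,0]-c[0]))
def report(qt,qs,z,nm):
    wt=np.array([plane("top",p,z) for p in qt]);ws=np.array([plane("scene",p,z) for p in qs])
    qt=qt[order(wt)];qs=qs[order(ws)];wt=wt[order(wt)];ws=ws[order(ws)]
    print(nm,"px top",qt.round(1).tolist(),"scene",qs.round(1).tolist())
    for lab,W in(("top",wt),("scene",ws)):
        print(lab,W.mean(0).round(1),[round(float(np.linalg.norm(W[i]-W[i-1])),1) for i in range(4)],
          [round(float(np.degrees(np.arctan2(*(W[i]-W[i-1])[1::-1]))),1) for i in range(4)])
    T=[tri(a,b) for a,b in zip(qt,qs)];P=np.array([a for a,_ in T])
    print("tri",P.mean(0).round(1),P[:,2].round(1),[round(float(e),1) for _,e in T])
E
python3 - <<'E'
from m import *
print(s[214,362:372].sum(1).tolist(),t[166,176:190].sum(1).tolist())
T=130
cv2.imwrite("pics/masks.png",np.hstack([grey(t,350,175,60,70)[170:250,345:420],dark(t,165,135,72,75,T)[130:210,160:240],grey(s,170,230,56,62)[225:305,165:240],dark(s,360,188,60,52,T)[180:260,350:430],dark(t,368,190,30,35,T)[170:250,345:420],dark(s,183,230,25,32,T)[225:305,165:240]]).repeat(2,0).repeat(2,1)[:,:])
E
```

```text
[171, 171, 172, 170, 151, 109, 91, 129, 162, 171] [234, 232, 232, 232, 236, 196, 105, 161, 201, 175, 165, 172, 171, 172]
```

View pics/masks.png

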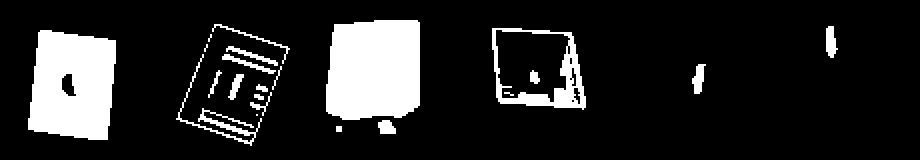

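The masks isolate the flange, the opening outline and the wing. The scene flange mask also picks up some of the skirt, so I'll cut that by brightness.

```bash
python3 - <<'E'
from m import *
print(s[265:292:2,185].sum(1).tolist(), s[265:292:2,205].sum(1).tolist())
g=grey(s,170,230,56,62)
f=quad(grey(t,350,175,60,70))
for B in (235,265):
  m=cv2.morphologyEx(((g>0)&(s.sum(2)>B)).astype(np.uint8)*255,cv2.MORPH_OPEN,np.ones((3,3)))
  report(f,quad(m),30,"cover")
T=140
report(quad(dark(t,165,135,72,75,T)),quad(dark(s,360,188,60,52,T)),150,"bay")
P=[]
for im,n,b in((t,"top",(368,190,30,35)),(s,"scene",(183,230,25,32))):
    m=dark(im,*b,140);c=max(cv2.findContours(m,0,1)[0],key=cv2.contourArea);r=cv2.minAreaRect(c);print(n,r,cv2.boundingRect(c));P.append(r[0])
print(tri(*P))
E
```

```text
[253, 253, 252, 254, 256, 255, 254, 198, 165, 239, 252, 253, 253, 253] [259, 258, 256, 258, 256, 256, 232, 171, 221, 261, 234, 159, 95, 42]
cover px top [[397.9, 239.9], [402.6, 190.0], [364.5, 184.9], [358.9, 234.2]] scene [[199.2, 235.0], [197.7, 276.5], [219.0, 275.6], [219.0, 235.0]]
top [ 509.9 -220.8   30. ] [99.9, 131.8, 99.8, 131.1] [-98.7, -8.4, 81.7, 171.5]
scene [ 510.2 -187.9   30. ] [50.6, 134.4, 49.5, 131.8] [-103.6, -8.2, 79.3, 171.4]
tri [ 511.3 -203.2   37.7] [43.5 40.6 33.  33.6] [27.8, 28.2, 3.7, 3.8]Traceback (most recent call last):
  File "<stdin>", line 7, in <module>
  File "h.py", line 25, in quad
    vx,vy,x,y=cv2.fitLine(pts[k].astype(np.float32),cv2.DIST_HUBER,0,.01,.01).ravel();L.append(np.cross([x,y,1],[x+vx,y+vy,1]))
              ~~~~~~~~~~~^^^^^^^^^^^^^^^^^^^^^^^^^^^^^^^^^^^^^^^^^^^^^^^^^^^^
cv2.error: OpenCV(4.12.0) /io/opencv/modules/imgproc/src/linefit.cpp:50: error: (-215:Assertion failed) count > 0 in function 'fitLine2D_wods'
```

```bash
python3 - <<'E'
from m import *
g=grey(s,170,230,56,62)
f=quad(grey(t,350,175,60,70))
m=((g>0)&(s.sum(2)>205)).astype(np.uint8)*255
w=dark(s,183,230,25,32,240); m|=w
m=cv2.morphologyEx(cv2.morphologyEx(m,cv2.MORPH_CLOSE,np.ones((5,5))),cv2.MORPH_OPEN,np.ones((5,5)))
try: report(f,quad(m),30,"cover")
except Exception as e: print(e)
T=140
report(quad(dark(t,165,135,72,75,T)),quad(dark(s,360,188,60,52,T)),150,"bay")
P=[]
for im,n,b in((t,"top",(368,190,30,35)),(s,"scene",(183,230,25,32))):
    m=dark(im,*b,140);c=max(cv2.findContours(m,0,1)[0],key=cv2.contourArea);r=cv2.minAreaRect(c);print(n,r,cv2.boundingRect(c));P.append(r[0])
print(tri(*P))
E
```

```text
cover px top [[397.9, 239.9], [402.6, 190.0], [364.5, 184.9], [358.9, 234.2]] scene [[176.6, 237.1], [172.0, 283.0], [219.0, 279.7], [219.0, 234.2]]
top [ 509.9 -220.8   30. ] [99.9, 131.8, 99.8, 131.1] [-98.7, -8.4, 81.7, 171.5]
scene [ 512.1 -217.2   30. ] [107.3, 145.8, 107.4, 146.7] [-98.2, -8.6, 81.3, 171.4]
tri [ 510.8 -219.2   28.6] [34.7 21.7 21.7 36.2] [0.2, 0.1, 4.0, 3.7]
bay px top [[209.9, 201.4], [225.4, 162.5], [188.9, 149.6], [173.1, 188.7]] scene [[365.4, 193.4], [368.6, 230.8], [412.9, 233.7], [405.5, 196.0]]
top [578.7 227.9 150. ] [92.7, 99.9, 93.5, 101.3] [-109.6, -20.0, 69.6, 160.4]
scene [587. 229. 150.] [96.1, 127.1, 97.0, 126.8] [-109.1, -19.7, 71.1, 160.7]
tri [581.7 230.7 143.5] [153.8 132.1 133.9 154.2] [0.9, 1.1, 3.2, 2.4]
top ((383.5769348144531, 208.8846435546875), (5.085424423217773, 14.512063026428223), 7.125016689300537) (381, 202, 7, 15)
scene ((195.5, 245.0), (5.0, 16.0), 0.0) (193, 237, 6, 17)
(array([ 510.13673397, -217.0684798 ,   72.57126985]), np.float64(2.017983065742393))
```

```bash
python3 - <<'E'
from m import *
k=np.ones((3,3),np.uint8)
for T in(150,165):
  mt=cv2.morphologyEx(dark(t,165,135,72,75,T),cv2.MORPH_CLOSE,np.ones((5,5)));ms=cv2.morphologyEx(dark(s,360,188,60,52,min(T,150)),cv2.MORPH_CLOSE,np.ones((5,5)))
  try: report(quad(mt),quad(ms),150,"bay %d"%T)
  except Exception as e: print(e)
for n,p in(("top",(383.6,208.9)),("scene",(195.5,245))): print(plane(n,p,69))
# wing long axis: ends in top view at z 82
# scene cover, exclude skirt: column profile for lower flange edge
for x in(178,185,190,200,207,214): print(x,s[270:290,x].sum(1).tolist())
E
```

```text
bay 150 px top [[210.2, 201.8], [228.7, 153.5], [192.1, 141.4], [172.8, 188.8]] scene [[364.3, 192.6], [368.5, 230.8], [412.9, 234.1], [405.8, 195.5]]
top [589.1 224.3 150. ] [94.1, 124.2, 93.6, 123.4] [-109.8, -19.4, 70.7, 160.4]
scene [586.  228.9 150. ] [99.7, 130.2, 96.9, 130.0] [-109.7, -18.6, 70.4, 160.2]
tri [589.1 225.1 153.1] [155.6 151.1 150.6 155.3] [0.1, 0.9, 2.5, 2.6]
bay 165 px top [[210.5, 201.9], [229.1, 153.4], [192.2, 141.1], [172.7, 188.9]] scene [[364.3, 192.6], [368.5, 230.8], [412.9, 234.1], [405.8, 195.5]]
top [589.3 223.8 150. ] [94.9, 125.0, 94.3, 124.4] [-109.7, -19.4, 70.6, 160.3]
scene [586.  228.9 150. ] [99.7, 130.2, 96.9, 130.0] [-109.7, -18.6, 70.4, 160.2]
tri [589.2 224.8 153.4] [155.5 151.6 151.2 155.1] [0.5, 1.3, 2.5, 2.6]
[ 510.50905468 -219.89413714   69.        ]
[ 507.43406602 -215.16032972   69.        ]
178 [258, 255, 256, 255, 252, 253, 253, 254, 249, 235, 222, 239, 248, 252, 252, 252, 253, 254, 256, 255]
185 [253, 254, 256, 256, 255, 255, 255, 254, 242, 198, 167, 165, 198, 239, 252, 252, 252, 253, 253, 253]
190 [252, 250, 251, 246, 251, 252, 253, 242, 220, 186, 170, 182, 214, 244, 251, 252, 253, 251, 251, 252]
200 [255, 254, 258, 260, 260, 255, 254, 238, 197, 166, 167, 202, 242, 254, 250, 228, 186, 155, 150, 147]
207 [256, 258, 257, 256, 256, 258, 249, 220, 183, 172, 189, 227, 253, 257, 259, 260, 259, 253, 246, 232]
214 [257, 257, 254, 255, 256, 257, 240, 206, 206, 227, 247, 257, 259, 259, 260, 258, 260, 259, 259, 259]
```

```bash
cat > go.py <<'E'
import sys,numpy as np
from rig import sense
from scipy.spatial.transform import Rotation as R
# usage: go.py x y z yaw_deg(tool x axis) -> tool-frame shift mm, turn about tool z
x=list(map(float,sys.argv[1:]));s=sense();q=s["ee_rot"];r=R.from_quat([q[1],q[2],q[3],q[0]])
X=r.as_matrix()[:,0];yaw=np.degrees(np.arctan2(X[1],X[0]))
print("t",s["time_s"],"pos",s["eef_pos"].round(1),"yaw",yaw.round(2),"tilt z",r.as_matrix()[:,2].round(4),"F",s["force"].round(1),"M",s["wrist_torque"].round(2),"grip",round(s["grip_width"]*85.4,1),round(s["grip_force"],1))
if x: print("tool shift mm",r.inv().apply(np.array(x[:3])-s["eef_pos"]).round(1)); 
if len(x)>3: print("rz",-np.radians((x[3]-yaw+180)%360-180).round(4))
E
python3 -m jog '[[0,0,-0.01,0,0,-0.138,0.05],[0,0,-0.02,0,0,-0.138,0.05],[0,0,0,0,0,0,0.05]]'; python3 go.py 509.5 -217.5 140 171.6
```

```text
time_s: 0.4
eef_pos: [215.3, 479.6, 274.1]
ee_rot: [0.001, 0.072, 0.997, 0.002]
force: [0.7, -0.6, 0.1]
grip_width: 0.583
grip_force: 0.0
t 0.4 pos [215.3 479.6 274.1] yaw 171.75 tilt z [ 0.0021  0.0029 -1.    ] F [ 0.7 -0.6  0.1] M [ 0.02 -0.    0.06] grip 49.8 0.0
tool shift mm [-391.  -648.   132.7]
rz 0.0025
```

```bash
python3 -m jog '[[-0.01,-0.015,0,0,0,0,0.05],[-0.02,-0.03,0,0,0,0,0.05],[-0.025,-0.041,0,0,0,0,0.05],[-0.025,-0.041,0,0,0,0,0.05],[-0.025,-0.041,0,0,0,0,0.05]]' >/dev/null
python3 -m jog '[[-0.025,-0.041,0,0,0,0,0.05],[-0.025,-0.041,0,0,0,0,0.05],[-0.025,-0.041,0,0,0,0,0.05],[-0.025,-0.041,0,0,0,0,0.05],[-0.025,-0.041,0,0,0,0,0.05]]' >/dev/null
python3 -m jog '[[-0.025,-0.041,0,0,0,0,0.05],[-0.025,-0.041,0,0,0,0,0.05],[-0.025,-0.041,0,0,0,0,0.05],[-0.02,-0.034,0,0,0,0,0.05],[0,0,0,0,0,0,0.05]]' ; python3 go.py 509.5 -217.5 140 171.6
```

```text
time_s: 1.9
eef_pos: [460.2, -96.2, 270.7]
ee_rot: [-0.001, 0.077, 0.997, 0.0]
force: [0.5, 0.6, -0.4]
grip_width: 0.585
grip_force: 0.0
t 1.9 pos [460.2 -96.2 270.7] yaw 171.19 tilt z [-1.8e-03  1.0e-04 -1.0e+00] F [ 0.5  0.6 -0.4] M [-0.04 -0.06 -0.02] grip 50.0 0.0
tool shift mm [ -67.6 -112.3  130.6]
rz -0.0071
```

```bash
python3 -m jog '[[-0.022,-0.037,0.03,0,0,0,0.05],[-0.022,-0.037,0.03,0,0,0,0.05],[-0.015,-0.026,0.03,0,0,0,0.05],[-0.007,-0.012,0.03,0,0,-0.007,0.05],[0,0,0.01,0,0,0,0.05]]' >/dev/null; python3 -m jog '[[0,0,0,0,0,0,0.05],[0,0,0,0,0,0,0.05]]' >/dev/null; python3 go.py 509.5 -217.5 61 171.6
```

```text
t 2.6 pos [ 507.2 -208.4  146.3] yaw 172.05 tilt z [ 1.2e-03 -7.0e-04 -1.0e+00] F [0.6 0.7 0.1] M [ 0.05 -0.    0.  ] grip 49.9 0.0
tool shift mm [-3.4 -8.7 85.3]
rz 0.0079
```

```bash
python3 -m jog '[[-0.0034,-0.0087,0.015,0,0,0.008,0.05],[0,0,0.02,0,0,0,0.05],[0,0,0,0,0,0,0.05],[0,0,0,0,0,0,0.05]]' >/dev/null; python3 go.py 509.5 -217.5 61 171.6; python3 - <<'E'
from m import *
a=eyes.capture("top")[...,::-1];b=eyes.capture("scene")[...,::-1]
f=lambda i,x,y:cv2.convertScaleAbs(cv2.resize(i[y:y+100,x:x+100],(400,400),interpolation=cv2.INTER_CUBIC),alpha=1.6)
cv2.imwrite("pics/hover.png",np.hstack([f(a,335,160),f(b,150,205)]))
E
```

```text
t 3.0 pos [ 509.3 -218.4  110.5] yaw 171.58 tilt z [ 2.e-04 -2.e-04 -1.e+00] F [-0.8 -0.7  0.9] M [ 0.   -0.01 -0.05] grip 50.2 0.0
tool shift mm [-0.1  0.9 49.5]
rz -0.0003
```

View pics/hover.png

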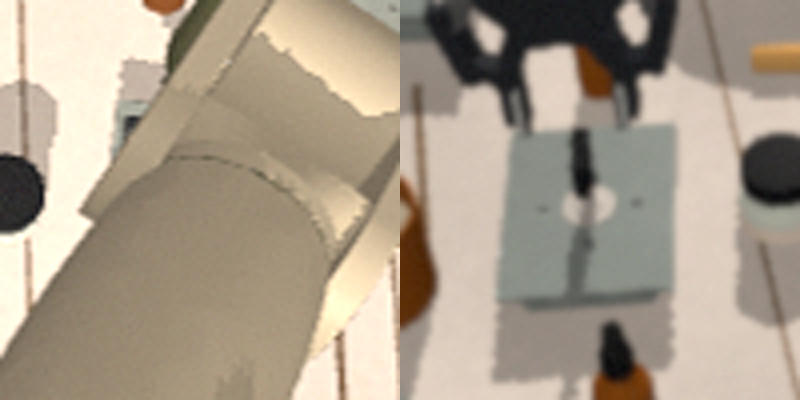

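In the scene view the fingertips (crop x of 522 and 622) straddle the wing (crop x about 580), allowing for the lean of verticals. I'll go down and grip.

```bash
python3 -m jog '[[0,0.001,0.025,0,0,0,0.05],[0,0,0.0185,0,0,0,0.05],[0,0,0.006,0,0,0,0.05],[0,0,0,0,0,0,0.03],[0,0,0,0,0,0,0.03]]' 45 >/dev/null; python3 go.py 509.5 -217.5 61 171.6; python3 -m jog '[[0,0,0,0,0,0,0.015],[0,0,0,0,0,0,0.010],[0,0,0,0,0,0,0.005],[0,0,0,0,0,0,0],[0,0,0,0,0,0,0]]' >/dev/null;  python3 go.py
```

```text
t 3.6 pos [ 509.8 -217.7   61.8] yaw 171.6 tilt z [ 0.0015 -0.0011 -1.    ] F [0.2 0.5 0.1] M [-0.03  0.05  0.03] grip 29.8 0.0
tool shift mm [0.4 0.1 0.8]
rz -0.0001
t 4.1 pos [ 509.7 -217.9   61.1] yaw 171.58 tilt z [ 0.0013 -0.0013 -1.    ] F [ 0.7 -4.   3.3] M [-0.84 -0.08 -0.03] grip 8.0 48.4
```

```bash
python3 -m jog '[[0,0,0,0,0,0,0],[0,0,-0.005,0,0,0,0],[0,0,-0.015,0,0,0,0],[0,0,-0.03,0,0,0,0],[0,0,-0.04,0,0,0,0]]' >/dev/null; python3 -m jog '[[0,0,-0.045,0,0,0,0],[0,0,-0.045,0,0,0,0],[0,0,-0.035,0,0,0,0],[0,0,-0.01,0,0,0,0],[0,0,0,0,0,0,0]]' >/dev/null;  python3 go.py 588 226 285 160.3
```

```text
t 5.1 pos [ 509.2 -216.9  285.3] yaw 171.61 tilt z [-2.e-04  6.e-04 -1.e+00] F [-0.3  0.3 -3.5] M [-0.01  0.02  0.02] grip 8.2 47.5
tool shift mm [-13.3 449.7   0.6]
rz 0.1974
```

```bash
python3 -m jog '[[0,0.01,0,0,0,0,0],[-0.001,0.025,0,0,0,0.02,0],[-0.001,0.04,0,0,0,0.02,0],[-0.001,0.043,0,0,0,0.02,0],[-0.001,0.043,0,0,0,0.02,0]]' >/dev/null; python3 -m jog '[[0.001,0.043,0,0,0,0.02,0],[0.001,0.043,0,0,0,0.02,0],[0.001,0.043,0,0,0,0.02,0],[0.001,0.043,0,0,0,0.02,0],[0,0.035,0,0,0,0.02,0]]' >/dev/null;  python3 -m jog '[[0,0.025,0,0,0,0.01,0],[0,0.01,0,0,0,0.007,0],[0,0,0,0,0,0,0],[0,0,0,0,0,0,0]]' >/dev/null; python3 go.py 588.5 226 285 160.3
```

```text
t 6.5 pos [603.1 173.5 284.5] yaw 160.29 tilt z [-2.1e-03 -6.0e-04 -1.0e+00] F [ 0.  -0.1 -2.8] M [-0.01  0.01  0.  ] grip 8.2 47.4
tool shift mm [31.5 44.5 -0.5]
rz -0.0003
```

```bash
python3 -m jog '[[0.01,0.015,0,0,0,0,0],[0.014,0.02,0.01,0,0,0,0],[0.0075,0.0095,0.02,0,0,0,0],[0,0,0.015,0,0,0,0],[0,0,0.005,0,0,0,0]]' >/dev/null; python3 -m jog '[[0,0,0,0,0,0,0],[0,0,0,0,0,0,0]]' >/dev/null; python3 go.py 588.5 226 231 160.3; python3 - <<'E'
from m import *
for n,x,y in(("top",115,90),("scene",310,110)):
    i=eyes.capture(n)[...,::-1];cv2.imwrite(f"pics/{n}1.png",i)
    r=cv2.convertScaleAbs(cv2.resize(i[y:y+150,x:x+130],(390,450),interpolation=cv2.INTER_CUBIC),alpha=1.6)
    o=r if n=="top" else np.hstack([o,r])
cv2.imwrite("pics/above.png",o)
E
```

```text
t 7.2 pos [589.2 226.4 236.6] yaw 160.26 tilt z [ 1.4e-03  3.0e-04 -1.0e+00] F [-0.3  0.2 -3.3] M [-0.01 -0.02 -0.02] grip 8.4 47.3
tool shift mm [ 0.5 -0.6  5.6]
rz -0.0007
```

View pics/above.png

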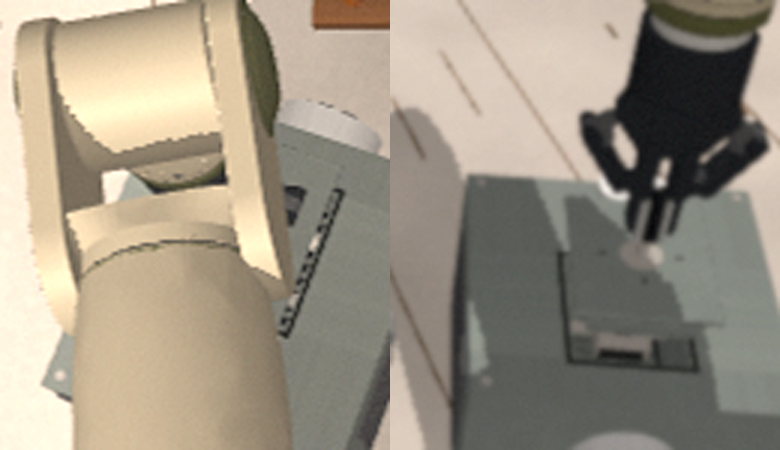

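Scene view: the cover is over the opening. Its front flange corners are near full-picture px (371,217) and (421,218), and the opening's front corners near (369,231) and (413,234). I'll turn these into an offset.

```bash
python3 - <<'E'
from m import *
i=cv2.imread("pics/scene1.png").astype(int)
for x in (380,388,400,410,416): print(x,i[205:232,x].sum(1).tolist())
for y in (204,208,212,215): print(y,i[y,362:380].sum(1).tolist(), i[y,408:430].sum(1).tolist())
E
```

```text
380 [168, 171, 169, 168, 172, 172, 171, 172, 173, 178, 179, 172, 170, 170, 169, 182, 208, 216, 219, 215, 192, 127, 79, 68, 85, 102, 100]
388 [168, 168, 169, 170, 172, 170, 174, 172, 173, 174, 178, 172, 176, 172, 167, 160, 167, 201, 218, 221, 213, 171, 87, 47, 69, 90, 86]
400 [170, 170, 171, 171, 174, 168, 172, 172, 171, 170, 178, 178, 168, 173, 172, 169, 169, 168, 151, 128, 124, 117, 118, 116, 110, 106, 97]
410 [253, 254, 254, 255, 250, 251, 250, 251, 252, 253, 251, 240, 199, 172, 174, 169, 165, 143, 109, 92, 92, 98, 107, 105, 122, 134, 127]
416 [254, 258, 253, 250, 252, 249, 248, 248, 246, 249, 247, 238, 217, 213, 242, 259, 257, 250, 245, 236, 223, 227, 234, 220, 212, 204, 188]
204 [175, 175, 174, 155, 124, 98, 126, 163, 166, 169, 166, 170, 175, 175, 175, 171, 172, 169] [254, 252, 252, 256, 255, 253, 253, 254, 255, 256, 256, 250, 250, 250, 250, 249, 248, 250, 250, 250, 249, 251]
208 [173, 176, 173, 170, 142, 95, 116, 160, 168, 164, 168, 175, 175, 172, 173, 170, 172, 172] [251, 253, 255, 258, 252, 251, 253, 252, 250, 253, 253, 254, 255, 254, 252, 254, 256, 256, 253, 251, 254, 253]
212 [177, 175, 175, 173, 151, 104, 104, 141, 161, 163, 169, 174, 172, 175, 174, 175, 174, 172] [245, 249, 251, 251, 251, 250, 252, 247, 248, 250, 246, 247, 244, 250, 255, 255, 257, 255, 255, 253, 254, 254]
215 [174, 175, 175, 175, 160, 126, 93, 127, 160, 173, 174, 166, 166, 169, 174, 177, 178, 178] [240, 250, 251, 250, 250, 249, 247, 247, 247, 249, 247, 252, 248, 242, 250, 255, 257, 254, 257, 256, 253, 252]
```

```bash
python3 - <<'E'
from m import *
a=np.radians(-19.7);ux=np.array([np.cos(a),np.sin(a)]);uy=np.array([-ux[1],ux[0]])
b=np.array([586,228.9]);tc=np.array([589.2,226.4])-[2.3,-2.7] # TCP in the scene camera's biased frame
for p in((421.5,217),(410,216.4),(416,216.7),(380,214.5),(388,215)):
    for z in(205.6,):
        w=plane("scene",p,z)[:2];print(p,"rel tcp",((w-tc)@ux).round(1),((w-tc)@uy).round(1),"rel bay",((w-b)@ux).round(1),((w-b)@uy).round(1))
# bay outline in scene: refined midline of near (front) edge and of sides
E
```

```text
(421.5, 217) rel tcp 67.2 53.3 rel bay 68.0 53.8
(410, 216.4) rel tcp 68.0 29.3 rel bay 68.7 29.8
(416, 216.7) rel tcp 67.5 41.8 rel bay 68.3 42.3
(380, 214.5) rel tcp 68.9 -33.4 rel bay 69.7 -32.9
(388, 215) rel tcp 68.6 -16.7 rel bay 69.4 -16.2
```

```bash
python3 -m jog '[[0.001,-0.0008,0.01,0,0,0,0],[0,0,0.009,0,0,0,0],[0,0,0.003,0,0,0,0],[0,0,0,0,0,0,0]]' >/dev/null; python3 go.py 588 226 211 160.3
```

```text
t 7.7 pos [587.4 226.2 212.7] yaw 160.3 tilt z [-1.5e-03 -2.0e-04 -1.0e+00] F [-0.2  0.9 -3. ] M [ 0.02 -0.    0.02] grip 8.3 47.4
tool shift mm [-0.6  0.   1.7]
rz -0.0
```

```bash
python3 -m jog '[[-0.0004,0,0.002,0,0,0,0],[0,0,0.002,0,0,0,0],[0,0,0.002,0,0,0,0]]'; python3 -m jog '[[0,0,0.002,0,0,0,0],[0,0,0.001,0,0,0,0],[0,0,0,0,0,0,0]]'; python3 go.py
```

```text
time_s: 8.0
eef_pos: [588.1, 226.2, 207.6]
ee_rot: [0.0, 0.171, 0.985, 0.0]
force: [0.5, -0.1, -3.4]
grip_width: 0.1
grip_force: 47.4
time_s: 8.3
eef_pos: [588.0, 226.1, 204.5]
ee_rot: [-0.0, 0.171, 0.985, -0.0]
force: [-0.2, 0.7, -3.9]
grip_width: 0.093
grip_force: 47.4
t 8.3 pos [588.  226.1 204.5] yaw 160.3 tilt z [-2.e-04 -0.e+00 -1.e+00] F [-0.2  0.7 -3.9] M [ 0.05 -0.01  0.01] grip 8.0 47.4
```

```bash
for i in 1; do :; done; python3 -m jog '[[0,0,0.002,0,0,0,0],[0,0,0.0015,0,0,0,0],[0,0,0,0,0,0,0]]' >/dev/null; python3 go.py; python3 -m jog '[[0,0,0.0015,0,0,0,0],[0,0,0.0015,0,0,0,0],[0,0,0,0,0,0,0]]' >/dev/null; python3 go.py
```

```text
t 8.6 pos [587.9 226.1 200.9] yaw 160.3 tilt z [-4.e-04 -1.e-04 -1.e+00] F [-1.1  0.4 -3.3] M [0.01 0.05 0.03] grip 8.3 47.4
t 8.9 pos [587.9 226.1 197.8] yaw 160.3 tilt z [-5.e-04 -0.e+00 -1.e+00] F [ 0.2  0.7 -3.5] M [-0.01  0.   -0.01] grip 8.4 47.4
```

```bash
python3 -m jog '[[0,0,0.002,0,0,0,0],[0,0,0.002,0,0,0,0],[0,0,0,0,0,0,0]]' >/dev/null; python3 go.py; python3 -m jog '[[0,0,0.002,0,0,0,0],[0,0,0.002,0,0,0,0],[0,0,0,0,0,0,0]]' >/dev/null; python3 go.py;  python3 -m jog '[[0,0,0.001,0,0,0,0],[0,0,0.001,0,0,0,0],[0,0,0,0,0,0,0]]' >/dev/null; python3 go.py
```

```text
t 9.2 pos [587.9 226.1 193.7] yaw 160.3 tilt z [-7.e-04 -1.e-04 -1.e+00] F [ 0.3  0.2 -3. ] M [0.03 0.   0.04] grip 8.2 47.4
t 9.5 pos [587.9 226.1 189.7] yaw 160.3 tilt z [-6.e-04 -1.e-04 -1.e+00] F [ 0.3 -0.  -3.4] M [-0.03 -0.    0.02] grip 8.4 47.4
t 9.8 pos [588.  226.1 188. ] yaw 160.3 tilt z [-1.e-04 -0.e+00 -1.e+00] F [ 0.3  0.2 -2.9] M [-0.01  0.03  0.01] grip 8.5 47.4
```

```bash
for i in 1; do python3 -m jog '[[0,0,0.001,0,0,0,0],[0,0,0.001,0,0,0,0],[0,0,0,0,0,0,0]]' >/dev/null; python3 go.py; python3 -m jog '[[0,0,0.001,0,0,0,0],[0,0,0,0,0,0,0]]' >/dev/null; python3 go.py;  python3 -m jog '[[0,0,0.001,0,0,0,0],[0,0,0,0,0,0,0]]' >/dev/null; python3 go.py; done
```

```text
t 10.1 pos [588.  226.1 185.9] yaw 160.31 tilt z [-3.e-04 -0.e+00 -1.e+00] F [-0.2  0.6 -3.6] M [-0.03 -0.01 -0.01] grip 8.4 47.4
t 10.3 pos [588.  226.1 185.5] yaw 160.3 tilt z [ 4.e-04  0.e+00 -1.e+00] F [-2.  -1.  -1.6] M [-0.13  0.14  0.03] grip 8.2 47.7
t 10.5 pos [588.1 226.1 184.6] yaw 160.3 tilt z [ 6.e-04  0.e+00 -1.e+00] F [-2.4 -1.3  3.8] M [-0.1   0.38  0.01] grip 8.2 48.4
```

```bash
python3 -m jog '[[0,0,0.001,0,0,0,0],[0,0,0,0,0,0,0]]' >/dev/null; python3 go.py; python3 - <<'E'
from m import *
i=eyes.capture("scene")[...,::-1]
cv2.imwrite("pics/home.png",cv2.convertScaleAbs(cv2.resize(i[150:260,320:460],(700,550),interpolation=cv2.INTER_CUBIC),alpha=1.8))
E
```

```text
t 10.7 pos [588.1 226.1 183.3] yaw 160.3 tilt z [ 3.e-04  0.e+00 -1.e+00] F [-3.1 -0.7  3.6] M [-0.14  0.35 -0.02] grip 7.8 48.4
```

View pics/home.png

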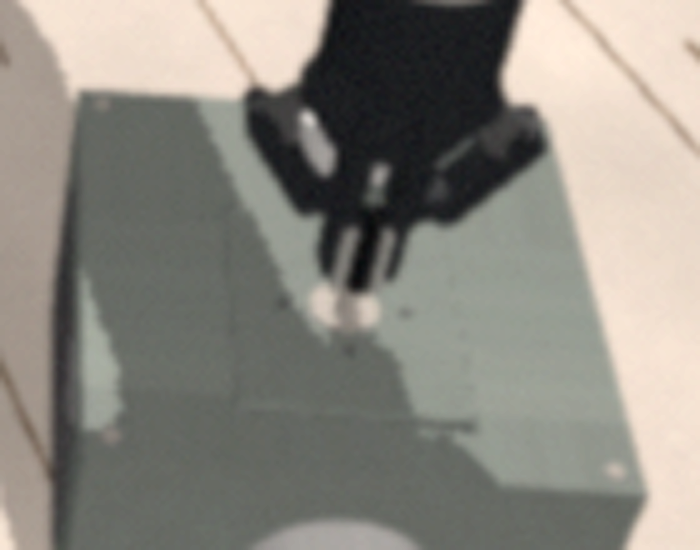

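The cover is home: the flange lies flat in the opening, its front edge is a thin line at crop y of about 415, and the wing is centred. Now I'll push the stud in, stopping on force.

```bash
cat > chk.py <<'E'
import sys;from rig import sense
s=sense();f=s["force"];print(round(s["time_s"],1),s["eef_pos"].round(2),f.round(1));sys.exit(int(f[2]>float(sys.argv[1])))
E
python3 -m jog '[[0.0004,0,0.001,0,0,0,0],[0,0,0,0,0,0,0]]' >/dev/null; python3 chk.py 6 && python3 -m jog '[[0.0003,0,0.0007,0,0,0,0],[0,0,0,0,0,0,0]]' >/dev/null && python3 chk.py 6 && python3 -m jog '[[0,0,0.0005,0,0,0,0],[0,0,0,0,0,0,0]]' >/dev/null && python3 chk.py 6
```

```text
10.9 [588.   226.12 182.23] [ 0.2 -1.7  3.7]
11.2 [587.91 226.18 181.6 ] [ 3.8 -3.1  2.6]
11.3 [587.79 226.23 181.07] [ 3.8 -2.   3.6]
```

```bash
python3 -m jog '[[-0.0003,-0.0001,0.0004,0,0,0,0],[0,0,0,0,0,0,0]]' >/dev/null; python3 chk.py 6 && python3 -m jog '[[0,0,0.0004,0,0,0,0],[0,0,0,0,0,0,0]]' >/dev/null && python3 chk.py 6 && python3 -m jog '[[0,0,0.0004,0,0,0,0],[0,0,0,0,0,0,0]]' >/dev/null && python3 chk.py 6 && python3 -m jog '[[0,0,0.0004,0,0,0,0],[0,0,0,0,0,0,0]]' >/dev/null && python3 chk.py 6 && python3 -m jog '[[0,0,0.0004,0,0,0,0],[0,0,0,0,0,0,0]]' >/dev/null && python3 chk.py 6.5 && python3 -m jog '[[0,0,0.0004,0,0,0,0],[0,0,0,0,0,0,0]]' >/dev/null && python3 chk.py 6.5 && python3 -m jog '[[0,0,0.0004,0,0,0,0],[0,0,0,0,0,0,0]]' >/dev/null && python3 chk.py 6.5 && python3 -m jog '[[0,0,0.0004,0,0,0,0],[0,0,0,0,0,0,0]]' >/dev/null && python3 chk.py 6.5
```

```text
11.6 [587.81 226.21 180.59] [ 3.1 -2.5  3.5]
11.8 [587.78 226.2  180.17] [ 4.4 -2.3  3.3]
11.9 [587.77 226.21 179.77] [ 4.9 -2.5  3. ]
12.2 [587.66 226.23 179.31] [ 4.8 -1.3  4. ]
12.3 [587.68 226.22 178.92] [ 5.7 -0.6  4.1]
12.6 [587.65 226.22 178.49] [ 4.8 -0.6  4.3]
12.8 [587.69 226.19 178.1 ] [ 4.3 -0.7  3.7]
12.9 [587.64 226.22 177.72] [5.  0.2 3.8]
```

```bash
python3 -m jog '[[-0.0003,0,0.0004,0,0,0,0],[0,0,0,0,0,0,0]]' >/dev/null; python3 chk.py 6.5 && python3 -m jog '[[-0.0002,0,0.0004,0,0,0,0],[0,0,0,0,0,0,0]]' >/dev/null && python3 chk.py 6.5 && python3 -m jog '[[0,0,0.0004,0,0,0,0],[0,0,0,0,0,0,0]]' >/dev/null && python3 chk.py 6.5 && python3 -m jog '[[0,0,0.0004,0,0,0,0],[0,0,0,0,0,0,0]]' >/dev/null && python3 chk.py 7 && python3 -m jog '[[0,0,0.0004,0,0,0,0],[0,0,0,0,0,0,0]]' >/dev/null && python3 chk.py 7 && python3 -m jog '[[0,0,0.0004,0,0,0,0],[0,0,0,0,0,0,0]]' >/dev/null && python3 chk.py 7 && python3 -m jog '[[0,0,0.0004,0,0,0,0],[0,0,0,0,0,0,0]]' >/dev/null && python3 chk.py 7 && python3 -m jog '[[0,0,0.0004,0,0,0,0],[0,0,0,0,0,0,0]]' >/dev/null && python3 chk.py 7
```

```text
13.2 [587.72 226.2  177.18] [ 3.6 -0.1  3.5]
13.3 [587.74 226.18 176.71] [1.9 0.3 4.6]
13.6 [587.79 226.15 176.36] [1.5 0.8 4.3]
13.8 [587.79 226.14 175.94] [-0.6  1.9  4.1]
13.9 [587.84 226.15 175.55] [-1.1  2.5  5. ]
14.2 [587.82 226.14 175.17] [-1.7  2.6  4.7]
14.3 [587.84 226.12 174.78] [-2.8  3.   4.1]
14.6 [587.89 226.11 174.4 ] [-2.7  2.1  4.6]
```

```bash
python3 -m jog '[[0.0002,0,0.0004,0,0,0,0],[0,0,0,0,0,0,0]]' >/dev/null; python3 chk.py 7 && python3 -m jog '[[0,0,0.0004,0,0,0,0],[0,0,0,0,0,0,0]]' >/dev/null && python3 chk.py 7 && python3 -m jog '[[0,0,0.0004,0,0,0,0],[0,0,0,0,0,0,0]]' >/dev/null && python3 chk.py 7 && python3 -m jog '[[0,0,0.0004,0,0,0,0],[0,0,0,0,0,0,0]]' >/dev/null && python3 chk.py 7 && python3 -m jog '[[0,0,0.0004,0,0,0,0],[0,0,0,0,0,0,0]]' >/dev/null && python3 chk.py 7 && python3 -m jog '[[0,0,0.0004,0,0,0,0],[0,0,0,0,0,0,0]]' >/dev/null && python3 chk.py 7.5 && python3 -m jog '[[0,0,0.0004,0,0,0,0],[0,0,0,0,0,0,0]]' >/dev/null && python3 chk.py 7.5 && python3 -m jog '[[0,0,0.0004,0,0,0,0],[0,0,0,0,0,0,0]]' >/dev/null && python3 chk.py 7.5
```

```text
14.8 [587.87 226.11 174.1 ] [-2.9  2.7  4.8]
14.9 [587.86 226.1  173.92] [-3.4  3.6  5.6]
15.2 [587.9  226.09 173.84] [-4.4  3.1  7.9]
```

The stud touches bottom at TCP z of about 173.9. Next is the clockwise turn, +rz about the tool, watching the forces.

```bash
python3 -m jog '[[0.0003,0,0,0,0,0,0],[0,0,0,0,0,0.08,0],[0,0,0,0,0,0,0]]' >/dev/null; python3 go.py;  python3 -m jog '[[0,0,0,0,0,0.08,0],[0,0,0,0,0,0.08,0],[0,0,0,0,0,0,0]]' >/dev/null; python3 go.py
```

```text
t 15.45 pos [587.8 226.1 173.8] yaw 155.59 tilt z [ 9.e-04  1.e-04 -1.e+00] F [-3.1  2.8  7.4] M [ 0.52  0.33 -0.03] grip 8.2 49.1
t 15.75 pos [587.9 226.2 173.9] yaw 146.42 tilt z [ 1.2e-03  2.0e-04 -1.0e+00] F [-2.   2.1  7.9] M [ 0.49  0.31 -0.09] grip 8.0 49.1
```

Turning freely.

```bash
python3 -m jog '[[0,0,0,0,0,0.09,0],[0,0,0,0,0,0.09,0],[0,0,0,0,0,0,0]]' >/dev/null; python3 go.py;  python3 -m jog '[[0,0,0,0,0,0.09,0],[0,0,0,0,0,0.09,0],[0,0,0,0,0,0,0]]' >/dev/null; python3 go.py; python3 -m jog '[[0,0,0,0,0,0.09,0],[0,0,0,0,0,0.09,0],[0,0,0,0,0,0,0]]' >/dev/null; python3 go.py
```

```text
t 16.05 pos [587.9 226.2 173.9] yaw 136.09 tilt z [ 1.3e-03  2.0e-04 -1.0e+00] F [-2.2  3.3  7.4] M [ 0.51  0.27 -0.03] grip 8.1 49.1
t 16.35 pos [588.  226.2 173.8] yaw 125.78 tilt z [ 1.4e-03  2.0e-04 -1.0e+00] F [-2.6  2.7  7.2] M [ 0.55  0.25 -0.06] grip 8.2 49.1
t 16.65 pos [588.  226.2 173.8] yaw 115.47 tilt z [ 1.4e-03  3.0e-04 -1.0e+00] F [-1.6  3.1  6.9] M [ 0.53  0.17 -0.01] grip 8.2 49.0
```

```bash
python3 -m jog '[[0,0,0,0,0,0.09,0],[0,0,0,0,0,0.09,0],[0,0,0,0,0,0,0]]' >/dev/null; python3 go.py;  python3 -m jog '[[0,0,0,0,0,0.09,0],[0,0,0,0,0,0.09,0],[0,0,0,0,0,0,0]]' >/dev/null; python3 go.py; python3 -m jog '[[0,0,0,0,0,0.09,0],[0,0,0,0,0,0.09,0],[0,0,0,0,0,0,0]]' >/dev/null; python3 go.py; python3 -m jog '[[0,0,0,0,0,0.09,0],[0,0,0,0,0,0.07,0],[0,0,0,0,0,0,0]]' >/dev/null; python3 go.py
```

```text
t 16.95 pos [588.1 226.2 173.9] yaw 105.15 tilt z [ 1.7e-03  3.0e-04 -1.0e+00] F [-1.2  3.2  5.7] M [ 0.5   0.14 -0.03] grip 8.7 49.0
t 17.25 pos [588.1 226.3 173.9] yaw 94.84 tilt z [ 1.9e-03  2.0e-04 -1.0e+00] F [-1.6  3.7  7.6] M [ 0.51  0.12 -0.03] grip 8.1 49.0
t 17.55 pos [588.2 226.2 173.9] yaw 84.53 tilt z [ 2.e-03  2.e-04 -1.e+00] F [0.2 4.8 7.6] M [ 0.45  0.03 -0.04] grip 8.8 49.0
t 17.85 pos [588.2 226.2 173.9] yaw 75.39 tilt z [ 2.e-03  2.e-04 -1.e+00] F [0.  3.8 5.9] M [ 0.47  0.02 -0.08] grip 8.0 49.0
```

```bash
python3 -m jog '[[0,0,0,0,0,0.04,0],[0,0,0,0,0,0,0]]' >/dev/null; python3 go.py;  python3 -m jog '[[0,0,-0.001,0,0,0,0],[0,0,-0.001,0,0,0,0],[0,0,0,0,0,0,0]]' >/dev/null; python3 chk.py 10; python3 -m jog '[[0,0,-0.001,0,0,0,0],[0,0,0,0,0,0,0]]' >/dev/null; python3 chk.py 10;  python3 -m jog '[[0,0,-0.0007,0,0,0,0],[0,0,0,0,0,0,0]]' >/dev/null; python3 chk.py 10;
```

```text
t 18.05 pos [588.2 226.2 173.9] yaw 73.15 tilt z [ 2.1e-03  1.0e-04 -1.0e+00] F [-0.3  2.8  6.5] M [ 0.5   0.05 -0.08] grip 8.2 49.0
18.4 [588.16 226.18 175.65] [2.5 5.  5.4]
18.6 [588.   226.04 176.56] [3.6 3.5 4.6]
18.8 [587.87 226.   177.19] [3.4 2.5 3.3]
```

```bash
python3 -m jog '[[0,0,-0.0005,0,0,0,0],[0,0,0,0,0,0,0]]' >/dev/null; python3 chk.py 10; python3 -m jog '[[0,0,-0.0004,0,0,0,0],[0,0,0,0,0,0,0]]' >/dev/null; python3 chk.py 10;  python3 -m jog '[[0,0,-0.0003,0,0,0,0],[0,0,0,0,0,0,0]]' >/dev/null; python3 chk.py 10; python3 -m jog '[[0,0,-0.0003,0,0,0,0],[0,0,0,0,0,0,0]]' >/dev/null; python3 chk.py 10
```

```text
18.9 [587.79 225.96 177.63] [4.3 1.5 3.6]
19.1 [587.76 226.   177.99] [5.5 1.2 3.4]
19.4 [587.73 225.98 178.02] [4.7 1.6 3. ]
19.6 [587.73 225.97 178.05] [6.5 1.3 0.5]
```

The stud stops rising at 178.05, 4 mm above the floor, so it is locked. Releasing now.

```bash
python3 -m jog '[[0,0,0.0002,0,0,0,0],[0,0,0,0,0,0,0.012],[0,0,0,0,0,0,0.02],[0,0,0,0,0,0,0.03],[0,0,0,0,0,0,0.03]]' 20 >/dev/null; python3 go.py; python3 -m jog '[[0,0,-0.01,0,0,0,0.03],[0,0,-0.03,0,0,0,0.03],[0,0,-0.04,0,0,0,0.03],[0,0,-0.04,0,0,0,0.03],[0,0,-0.02,0,0,0,0.03]]' >/dev/null; python3 -m jog '[[-0.04,0,0,0,0,0,0.03],[-0.04,0,0,0,0,0,0.03],[-0.04,0,0,0,0,0,0.03],[-0.04,0,0,0,0,0,0.03],[-0.04,0,0,0,0,0,0.03]]' >/dev/null; python3 -m jog '[[-0.04,0,0,0,0,0,0.03],[-0.02,0,0,0,0,0,0.03],[0,0,0,0,0,0,0.03]]' >/dev/null; python3 go.py; python3 - <<'E'
from m import *
for n,x,y in(("top",115,90),("scene",310,130)):
    i=eyes.capture(n)[...,::-1]
    r=cv2.convertScaleAbs(cv2.resize(i[y:y+150,x:x+130],(390,450),interpolation=cv2.INTER_CUBIC),alpha=1.6)
    o=r if n=="top" else np.hstack([o,r])
cv2.imwrite("pics/end.png",o)
E
```

```text
t 20.05 pos [587.3 226.1 178. ] yaw 73.21 tilt z [-1.3e-03 -3.0e-04 -1.0e+00] F [ 0.2 -0.3 -0.7] M [ 0.    0.03 -0.02] grip 30.1 0.0
t 21.35 pos [512.  -24.7 319.2] yaw 73.02 tilt z [ 7.e-04 -6.e-04 -1.e+00] F [ 0.6  0.2 -1.7] M [ 0.02 -0.03 -0.01] grip 29.4 0.0
```

View pics/end.png

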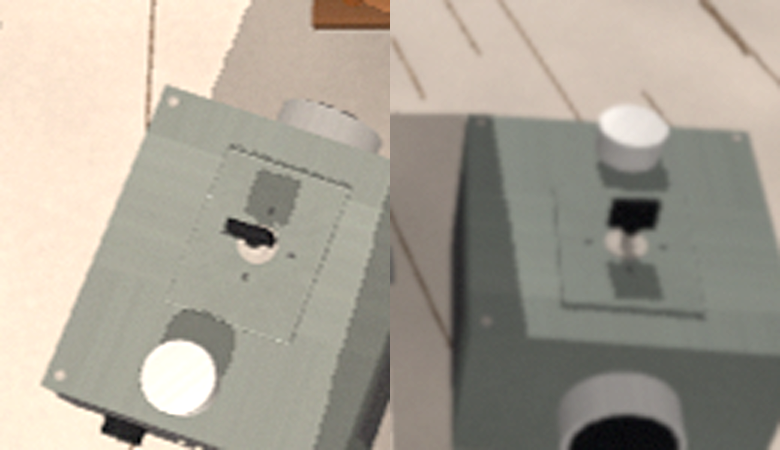

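The cover lies flat in the opening, the wing at crop (250,232) is turned across the cover, and the tin at (178,377) is in its place. Handing in.

```bash
python3 -c "
from rig import finish_job
print(finish_job())"
```

```text
the job is handed in; nothing more can be done
None
```

The cover sits flat in the cleaner's opening, its stud was pushed to the bottom, turned a quarter turn clockwise and locked, and the job was handed in at about 21 s with the arm clear.

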